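# Sweep the filter mounts through the gate into the slot

### The arm

A 6-joint arm with a two-finger parallel gripper is mounted at the origin on the work surface. World frame = base frame: x ahead of the robot, y to its left, z up, the work surface at z = 0. Lengths are in m, angles in rad, forces in N, time in s.
With the tool pointing down it reaches from about 0.375 to 0.925 m from the base axis. Payload 5.7 kg.
Tool frame: the origin (TCP) lies midway between the tips of the shut fingers; the grasp point (between the pads) lies 19 mm behind it; y points along the fingers, z is the direction in which the jaws open and shut, and the axes are right-handed (so a half turn about y gives the same grasp; the last joint's range is limited). The gripper opens to 88 mm and grips with 3 to 60 N. Pads are 20 mm wide; open, the fingers measure 115 mm over their backs; the gripper's body (75 mm by 178 mm) begins 61 mm behind the grasp point.
Start: joints at [1.167, 0.359, 1.51, -0, 1.272, -0.115], TCP at [0.171, 0.575, 0.223] pointing down, gripper open.
Joint ranges: [-2.97, 2.97], [-1.01, 2.36], [0.21, 2.38], [-0.96, 4.11], [0.2, 2.71], [-2.98, 2.98]. Speed limits (rad/s): [2.39, 2.39, 3.14, 3.14, 3.14, 3.14].

### API

Orientations are given as [roll, pitch, yaw] about the fixed x, y, z axes, in that order (R = Rz(yaw) Ry(pitch) Rx(roll)).
In Python, from station import manip gives the robot as it stands.
- The arm moves only by the tool servo_tool, never from a script. Its argument "commands" is a list of rows, each a list of 7 numbers: the shift along the tool's x, y, z in m, then the turn, a rotation vector about the tool's x, y, z in rad, then the gripper command: -1 is fully open, 1 is shut, values between are in proportion. A call has 1 to 8 rows; each row shifts and turns the commanded pose from where the row before left it, along the tool's axes as they then stand; what a row does not reach is not made up. A row lasts 1/10 s, in which the tool goes at most 50 mm and 8.59 degrees, less where a joint would pass 70% of its speed; a pose out of reach is approached as far as the arm can. A call with a gripper value outside its range is refused whole. The fingers move at their own pace and stop on an object; "grip_force" is the grip in N (left out, the last holds). Time passes only in rows, so rows that do not move let the fingers close. It gives the time, the measured TCP pose, the force and the opening at its end, in the units of the state.
- manip.read_state(): the state, without advancing time (a new reading comes with each control period).
- manip.snapshot(name): name is "scene" or "top" or "wrist"; returns the picture (400x640x3 uint8, blue, green, red); there is no depth.
- manip.camera_params(name): a dict with "K" (3x3 intrinsics, pixels), "xyz" and "attitude" of the camera in the world. Camera axes: x right, y down, z forward; pixel columns grow to the right and rows downward; lengths in m; the calibration is good to about 2 mm. The wrist camera is an equidistant fisheye: a pixel r from the principal point sees the ray r / f radians off the axis. A picture is of the moment at which its call begins: read the wrist's pose just before it. camera_params takes no time and is no camera call; for the wrist camera it gives the pose at the moment of the call.
- manip.sign_off(): hands the job in, once; it reports no verdict.
Trained networks look in the newest picture that a camera, given by its name, has taken for a name from the list of things; names that differ only in an ending like _2 or _b are one class to them, and where a whole thing is asked for, a point or a joint stands for the part that bears it (a point fixed in the world has none). Each returns a list of dicts, best first, with "p" (0 to 1); they miss things now and then, are a little off and sometimes report something else, mostly with a low value. They report only what shows in the picture. A call takes as long as a camera call. They do not tell look-alikes from the thing itself.
- manip.spot_in(camera, query): "box" ([left, top, width, height] in pixels, round what is visible of it).
- manip.regions_of(camera, query): "mask" (400x640 bool, what is visible of it) and "box" ([left, top, width, height] in pixels, round what is visible of it).
The state is a dict: "clock": time; "joints": joint angles; "qd": joint speeds; "tau": joint torques, N m; "eef_pos": TCP position; "ee_rot": TCP orientation; "contact_force": force on the tool from outside, world axes, zero at the start; "wrist_torque": the same for the moment, N m; "opening": finger opening in m.
Only numpy, scipy, OpenCV 4.12 (cv2) and the standard library are available. Lean on these libraries where they do the work, as an engineer would, in place of code of your own. Each camera call takes 0.05 s, during which the arm holds its last target.

### The job

Push the three loose round filter mounts along the white tray with a closed fingertip, one at a time, through the narrow gate so that each drops into the slot behind it before the next one follows. They are glass: push gently, never pick them up or lift them off the tray, and leave the eyepiece, vial, flask and bottle where they stand. Finish with all three mounts lying still in the slot and the hand clear.

Things in the scene. Friction and masses are not known exactly. Their poses are not given: they have to be found in the camera images.
- tray: White sorting tray fixed to the bench, 252 (x) by 292 (y) mm. Origin on the bench surface under it; local +y is the way through the gate. Its flat floor is 60 mm above the bench, from y=-155 mm to the edge of the slot at y=+55 mm, x=-120..+120 mm, with a rim 10 mm high round it. A mount whose centre passes y=+55 mm tips into the slot. Beside the slot are flat decks at floor height.
- gate (a point): Middle of the gate, at floor height: tray x=0, y=+51 mm, z=60 mm; axes as the tray's. The gate is 42 mm wide, between two steel posts 8 mm across and 14 mm high. Two straight aluminium fences 10 mm high funnel towards it: inner faces from tray x=+-116, y=-60 mm to x=+-21, y=+50 mm. The floor ends 4 mm past the posts' axes.
- slot (a point): Centre of the bottom of the slot, the open-topped rectangular well right behind the gate, 80 mm wide (tray x from -40 to +40 mm), 70 mm long (tray y from +55 to +125 mm), 56 mm deep below the tray's floor (bottom at tray z=4 mm). Axes as the tray's.
- mount_a: One of three alike round filter mounts: a black disc 32 mm across and 10 mm thick with a glass window, about 25 g, lying flat on the tray's floor before the gate; it slides when pushed. At first one lies in the middle near the gate and two farther back, one to each side; which is which varies. Origin at the centre of its underside, z along its axis.
- mount_b: One of three alike round filter mounts: a black disc 32 mm across and 10 mm thick with a glass window, about 25 g, lying flat on the tray's floor before the gate; it slides when pushed. At first one lies in the middle near the gate and two farther back, one to each side; which is which varies. Origin at the centre of its underside, z along its axis.
- mount_c: One of three alike round filter mounts: a black disc 32 mm across and 10 mm thick with a glass window, about 25 g, lying flat on the tray's floor before the gate; it slides when pushed. At first one lies in the middle near the gate and two farther back, one to each side; which is which varies. Origin at the centre of its underside, z along its axis.
- eyepiece: Microscope eyepiece, black with a metal barrel, standing on one of the tray's decks beside the slot, 36 mm across and 46 mm tall, origin at the centre of its underside. To be left alone.
- vial: Small amber vial with white cap, 26 mm across and 45 mm tall, standing on the other deck beside the slot, origin at the centre of its underside. To be left alone.
- flask: Clear flat culture flask with a green cap lying on the bench behind the tray's closed end, 75 by 135 mm and 34 mm high, origin at its underside. To be left alone.
- bottle: White plastic bottle, 52 mm across and 100 mm tall, standing on the bench beyond the slot's end of the tray, origin at the centre of its underside. To be left alone.
Things that resemble listed ones, but are neither listed nor needed, are in the scene too. What is shaped like the mount_c but orange, pink or yellow is not meant.

How it is judged:
By the outcome, as a careful person would: the job done as asked, in the order asked, and still so for the second after the job is handed in, with the robot touching nothing.
It also fails if it takes over 61 s, if anything falls off the work surface, if the arm or the gripper's body presses on something with over 40 N, if the wrist force passes 120 N, or if a joint passes its speed limit or range.

## Working session

There is one attempt and no reset: what is moved stays moved. The work goes in short steps, Python scripts to look and compute and a tool call to move; the robot and the scene stay as the last step left them, time stands still between calls to the robot, and variables do not carry over. Pictures are saved under pics/ and viewed, and the job is handed in when it is done.

Besides the shell and the picture viewer there is one more tool, called by a JSON object that holds its "api" and its "payload". servo_tool: Moves the arm, as the interface text tells. Its arguments: {"type":"object","properties":{"commands":{"type":"array","items":{"type":"array","items":{"type":"number"}}},"grip_force":{"type":"number"}},"required":["commands"]}

```bash
mkdir -p pics; ls; python3 - <<'E'
from station import manip
import cv2
print(manip.read_state())
for n in("top","scene"):
    cv2.imwrite(f"pics/{n}0.png",manip.snapshot(n)); print(manip.camera_params(n))
for q in("mount_a","tray"):
    for r in manip.regions_of("top",q): print(q,r["p"],r["box"])
E
```

```text
pics
{'clock': 0.0, 'joints': array([ 1.16688041e+00,  3.59470800e-01,  1.51140516e+00,  4.06694941e-05,
        1.27248243e+00, -1.15096243e-01]), 'qd': array([ 0.00153284,  0.00013279,  0.00117472,  0.00094756,  0.00106046,
       -0.00136819]), 'tau': array([ 9.69919238e-04, -5.15379882e+01, -2.70722830e+01,  6.76764711e-02,
        3.47714801e-02, -1.59251808e-04]), 'eef_pos': array([0.17061912, 0.57453265, 0.22184033]), 'ee_rot': array([-1.57254592e+00,  2.41375928e-04, -2.88831875e-01]), 'contact_force': array([ 0.0036363 , -0.28921812,  0.14846702]), 'wrist_torque': array([-0.02722384,  0.01219517,  0.04043573]), 'opening': 0.08832781116649249}
{'K': array([[371.19271674,   0.        , 319.30259246],
       [  0.        , 371.19271674, 191.98419199],
       [  0.        ,   0.        ,   1.        ]]), 'xyz': array([ 0.39789181, -0.02686407,  1.02356324]), 'attitude': array([-2.92431594e+00, -4.67015191e-05, -1.42539240e+00])}
{'K': array([[475.2668257 ,   0.        , 310.84387466],
       [  0.        , 475.2668257 , 195.94127285],
       [  0.        ,   0.        ,   1.        ]]), 'xyz': array([ 1.09836653, -0.11106593,  0.92928884]), 'attitude': array([-2.59030535, -0.00321812,  1.37304632])}
mount_a 0.64 [388.9, 151.1, 7.0, 10.3]
mount_a 0.45 [360.5, 151.7, 9.2, 10.2]
mount_a 0.44 [373.6, 244.5, 15.6, 13.1]
mount_a 0.44 [379.8, 195.8, 9.4, 12.0]
mount_a 0.4 [407.0, 164.6, 10.4, 9.4]
tray 0.94 [289.8, 157.9, 136.2, 126.5]
```

View pics/top0.png

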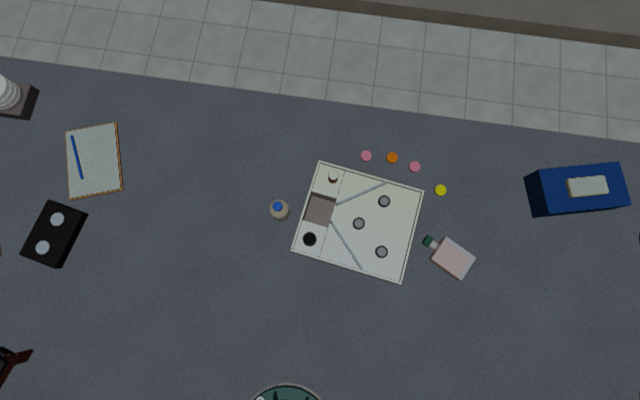

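View pics/scene0.png

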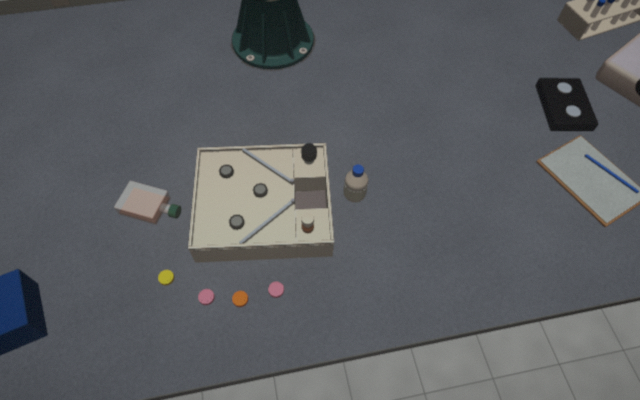

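```bash
python3 - <<'E'
import cv2
a=cv2.imread("pics/top0.png")[145:295,270:450]; cv2.imwrite("pics/top0z.png",cv2.resize(a,None,fx=4,fy=4,interpolation=cv2.INTER_CUBIC))
a=cv2.imread("pics/scene0.png")[135:265,180:340]; cv2.imwrite("pics/scene0z.png",cv2.resize(a,None,fx=4.5,fy=4.5,interpolation=cv2.INTER_CUBIC))
E
```

```text
(no output)
```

View pics/top0z.png

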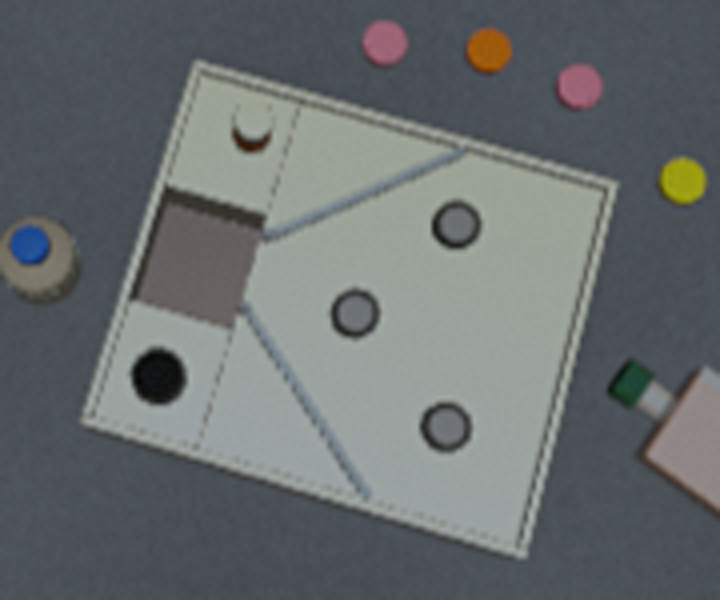

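View pics/scene0z.png

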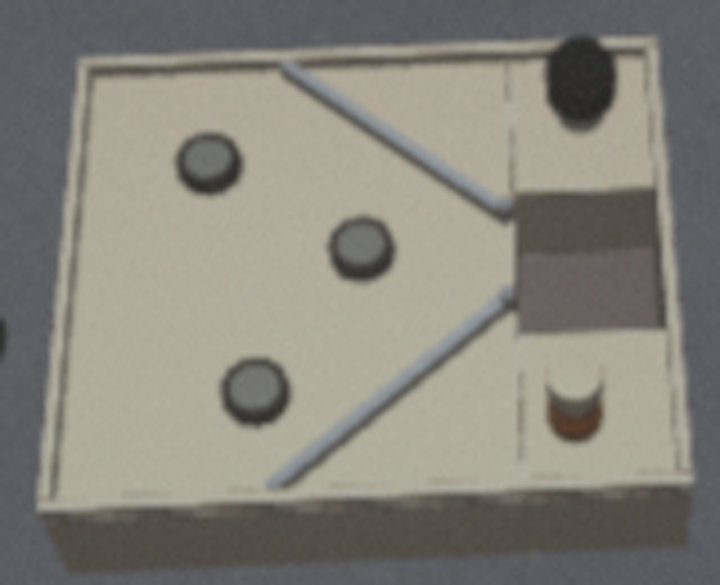

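```bash
cat > h.py <<'E'
import numpy as np, cv2
from scipy.spatial.transform import Rotation as R
from scipy.optimize import least_squares
CAM={}
def cams():
    from station import manip
    for n in("top","scene"): CAM[n]=manip.camera_params(n)
def proj(n,P):
    c=CAM[n]; p=R.from_euler("xyz",c["attitude"]).inv().apply(np.atleast_2d(P)-c["xyz"])@c["K"].T
    return p[:,:2]/p[:,2:]
def back(n,uv,z):
    c=CAM[n]; uv=np.atleast_2d(uv); d=np.c_[uv,np.ones(len(uv))]@np.linalg.inv(c["K"]).T
    d=R.from_euler("xyz",c["attitude"]).apply(d); return c["xyz"]+d*((z-c["xyz"][2])/d[:,2])[:,None]
TR=None
def t2w(p,t):
    p=np.atleast_2d(p); c,s=np.cos(t[2]),np.sin(t[2]); return np.c_[p[:,:2]@np.array([[c,s],[-s,c]])+t[:2],p[:,2]]
def w2t(p,t):
    p=np.atleast_2d(p); c,s=np.cos(t[2]),np.sin(t[2]); return (p[:,:2]-t[:2])@np.array([[c,-s],[s,c]])
E
python3 - <<'E'
from h import *
cams()
zt=lambda a:np.array([270,145])+(np.array(a)+.5)/4-.5
zs=lambda a:np.array([180,135])+(np.array(a)+.5)/4.5-.5
ct=zt([(195,62),(83,425),(617,183),(525,557)])
cs=zs([(690,485),(656,40),(40,508),(80,60)])
L=np.array([(126,131,70),(-126,131,70),(126,-161,70),(-126,-161,70)])/1e3
def fit(w):
    f=lambda t:np.concatenate([(proj(n,t2w(L,t))-c).ravel() for n,c in(("top",ct),("scene",cs)) if n in w])
    t0=list(back("top",ct.mean(0),.07)[0,:2]); a=back("top",ct,.07); d=a[0]-a[2]
    s=least_squares(f,t0+[np.arctan2(d[1],d[0])-np.pi/2]); return s.x,s.fun.round(1)
for w in(["top"],["scene"],["top","scene"]): t,r=fit(w); print(w,t.round(4),r)
np.save("t.npy",t)
mt=zt([(457,224),(355,313),(446,427)]); ms=zs([(256,387),(361,246),(208,161)])
for n,m in(("top",mt),("scene",ms)):
  b=back(n,m,.068); print(n,b.round(4),(w2t(b,t)*1e3).round(1))
for p in [(0,51,60),(-40,55,60),(40,55,60),(40,125,60)]:
  print(p,(proj("top",t2w(np.array(p)/1e3,t))-[270,145])*4,(proj("scene",t2w(np.array(p)/1e3,t))-[180,135])*4.5,t2w(np.array(p)/1e3,t))
E
```

```text
['top'] [ 0.5498 -0.0919 -0.1433] [-0.3 -0.3 -0.6 -0.1  0.4 -0.4  0.5  0.6]
['scene'] [ 0.5527 -0.0912 -0.1518] [ 0.9  0.1  0.6 -0.8 -1.3  0.9 -0.2 -0.8]
['top', 'scene'] [ 0.5513 -0.0915 -0.148 ] [-0.1 -1.  -0.8 -1.   0.5 -0.6  0.2  0.2  0.9 -0.7  0.1 -1.4 -1.3  0.5
 -0.6 -1. ]
top [[ 0.6082 -0.1673  0.068 ]
 [ 0.5403 -0.1083  0.068 ]
 [ 0.4762 -0.1745  0.068 ]] [[ 67.4 -66.5]
 [ -8.5 -18.2]
 [-62.1 -93.2]]
scene [[ 0.6084 -0.1663  0.068 ]
 [ 0.5419 -0.1083  0.068 ]
 [ 0.4786 -0.1747  0.068 ]] [[ 67.4 -65.5]
 [ -6.8 -18. ]
 [-59.6 -93. ]]
(0, 51, 60) [[254.08763349 270.53896967]] [[504.94380911 259.4088204 ]] [[ 0.55883197 -0.04108165  0.06      ]]
(-40, 55, 60) [[230.91246581 326.91147347]] [[510.73137576 189.7660347 ]] [[ 0.51985891 -0.0312277   0.06      ]]
(40, 55, 60) [[265.2810976  211.65968012]] [[515.95643261 331.26400672]] [[ 0.59898456 -0.04302305  0.06      ]]
(40, 125, 60) [[164.24442121 181.83673125]] [[664.74785336 325.09316358]] [[0.6093055 0.0262119 0.06     ]]
```

```bash
cat >> h.py <<'E'
def tcp():
    from station import manip
    s=manip.read_state(); t=np.load("t.npy"); p=s["eef_pos"]
    print("clock",round(s["clock"],2),"tray mm",(w2t(p,t)*1e3).round(1),"z",round(p[2]*1e3,1),"yaw-tray",round(s["ee_rot"][2]-t[2],4),"rp",s["ee_rot"][:2].round(4),"F",s["contact_force"].round(1),"open",round(s["opening"],4))
E
python3 -c "
from h import *;tcp()"
```

```text
clock 0.2 tray mm [[-474.7  602.9]] z 222.1 yaw-tray -0.1408 rp [-1.572e+00  1.000e-04] F [ 0.6  0.2 -1.3] open 0.0882
```

{"api": "servo_tool", "payload": {"commands": [[0,0,0,0,-0.14,0,1],[0.027,0,-0.039,0,0,0,1],[0.027,0,-0.039,0,0,0,1],[0.027,0,-0.039,0,0,0,1],[0.027,0,-0.039,0,0,0,1],[0.027,0,-0.039,0,0,0,1],[0.027,0,-0.039,0,0,0,1],[0.027,0,-0.039,0,0,0,1]], "grip_force": 15}}

```text
clock: 1.0
eef_pos: [0.3177, 0.2754, 0.2227]
ee_rot: [-1.571, -0.0, -0.148]
contact_force: [0.3, 0.7, 0.2]
opening: 0.0273
```

{"api": "servo_tool", "payload": {"commands": [[0.027,0,-0.039,0,0,0,1],[0.027,0,-0.039,0,0,0,1],[0.027,0,-0.039,0,0,0,1],[0.027,0,-0.039,0,0,0,1],[0.027,0,-0.039,0,0,0,1],[0.027,0,-0.039,0,0,0,1],[0.027,0,-0.039,0,0,0,1],[0.027,0,-0.039,0,0,0,1]]}}

```text
clock: 1.8
eef_pos: [0.4851, -0.0655, 0.2227]
ee_rot: [-1.571, -0.0, -0.149]
contact_force: [-0.1, -0.2, -0.5]
opening: 0.0007
```

```bash
python3 -c "
from h import *;tcp()"
```

```text
clock 1.8 tray mm [[-69.3  16. ]] z 222.7 yaw-tray -0.0013 rp [-1.5707e+00 -1.0000e-04] F [-0.1 -0.2 -0.5] open 0.0007
```

{"api": "servo_tool", "payload": {"commands": [[0.031,0,-0.039,0,0,0,1],[0.031,0,-0.039,0,0,0,1],[0,0,0,0,0,0,1],[0,0,0,0,0,0,1]]}}

```text
clock: 2.2
eef_pos: [0.5343, -0.1504, 0.2221]
ee_rot: [-1.57, 0.001, -0.151]
contact_force: [-0.6, -0.2, 0.5]
opening: 0.0004
```

```bash
python3 -c "
from h import *;tcp()
from station import manip
print(manip.camera_params('wrist'))
cv2.imwrite('pics/w1.png',manip.snapshot('wrist'))
for r in manip.regions_of('wrist','mount_a'):
  ys,xs=np.nonzero(r['mask']);print(r['p'],r['box'],xs.mean(),ys.mean())"
```

```text
clock 2.2 tray mm [[ -8.2 -60.8]] z 222.1 yaw-tray -0.0029 rp [-1.5703e+00  1.3000e-03] F [-0.6 -0.2  0.5] open 0.0004
{'K': array([[309.70691629,   0.        , 315.10400435],
       [  0.        , 309.70691629, 201.82375641],
       [  0.        ,   0.        ,   1.        ]]), 'xyz': array([ 0.458415  , -0.13853216,  0.38361566]), 'attitude': array([ 2.86016064e+00, -4.15715342e-04,  1.42118314e+00])}
0.71 [270.9, 124.5, 28.5, 31.0] 283.42876526458616 137.73677069199456
0.63 [200.1, 280.6, 20.6, 19.0] 208.640350877193 286.0
0.58 [343.2, 173.1, 22.9, 35.9] 354.7308248914616 187.68017366136036
```

View pics/w1.png

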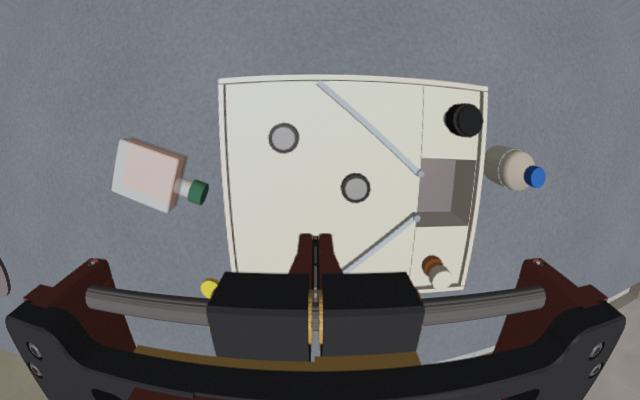

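```bash
cat >> h.py <<'E'
def wback(c,uv,z):
    K=c["K"]; q=(np.atleast_2d(uv)-K[:2,2])/K[0,0]; r=np.linalg.norm(q,axis=1)[:,None]
    d=np.c_[q/r*np.sin(r),np.cos(r)]; d=R.from_euler("xyz",c["attitude"]).apply(d)
    return c["xyz"]+d*((z-c["xyz"][2])/d[:,2])[:,None]
E
python3 -c "
from h import *
from station import manip
c=manip.camera_params('wrist');t=np.load('t.npy')
f=lambda uv,z:print(uv,z,(w2t(wback(c,uv,z),t)*1e3).round(1).tolist())
f([(220,81),(487,88)],.07);f([(420,173),(417,218)],.074);f([(283,138),(355.5,187)],.068);f([(421,157),(469,160),(415,223),(467,226)],.06)"
```

```text
[(220, 81), (487, 88)] 0.07 [[-124.3, -156.0], [-126.6, 131.6]]
[(420, 173), (417, 218)] 0.074 [[-28.4, 52.4], [21.8, 53.5]]
[(283, 138), (355.5, 187)] 0.068 [[-62.6, -91.2], [-11.2, -15.9]]
[(421, 157), (469, 160), (415, 223), (467, 226)] 0.06 [[-43.7, 57.3], [-42.6, 118.0], [32.8, 56.8], [37.9, 126.5]]
```

```bash
python3 -c "
from h import *
t=np.load('t.npy'); t[:2]+=[-.0015,.001]; np.save('t.npy',t); print(t); tcp()"
```

```text
[ 0.54981243 -0.09052426 -0.14798143]
clock 2.3 tray mm [[ -7.7 -59.9]] z 222.3 yaw-tray -0.0005 rp [-1.57    0.0017] F [-0.9 -0.1 -0.3] open 0.0004
```

{"api": "servo_tool", "payload": {"commands": [[-0.02,0,0.022,0,0,0,1],[-0.02,0,0.022,0,0,0,1],[0,0.04,0,0,0,0,1],[0,0.04,0,0,0,0,1],[0,0.04,0,0,0,0,1],[0,0.015,0,0,0,0,1],[0,0.01,0,0,0,0,1],[0,0,0,0,0,0,1]]}}

```text
clock: 3.1
eef_pos: [0.5002, -0.099, 0.077]
ee_rot: [-1.57, 0.002, -0.147]
contact_force: [0.0, -0.7, 0.6]
opening: 0.0004
```

```bash
python3 -c "
from h import *;tcp()
from station import manip
for n in ('wrist','scene'): cv2.imwrite('pics/2'+n+'.png',manip.snapshot(n))
a=cv2.imread('pics/2scene.png')[135:265,180:340]; cv2.imwrite('pics/2scenez.png',cv2.resize(a,None,fx=4.5,fy=4.5,interpolation=cv2.INTER_CUBIC))
"
```

```text
clock 3.1 tray mm [[-47.9 -15.7]] z 77.0 yaw-tray 0.0006 rp [-1.5704  0.0022] F [ 0.  -0.7  0.6] open 0.0004
```

View pics/2scenez.png

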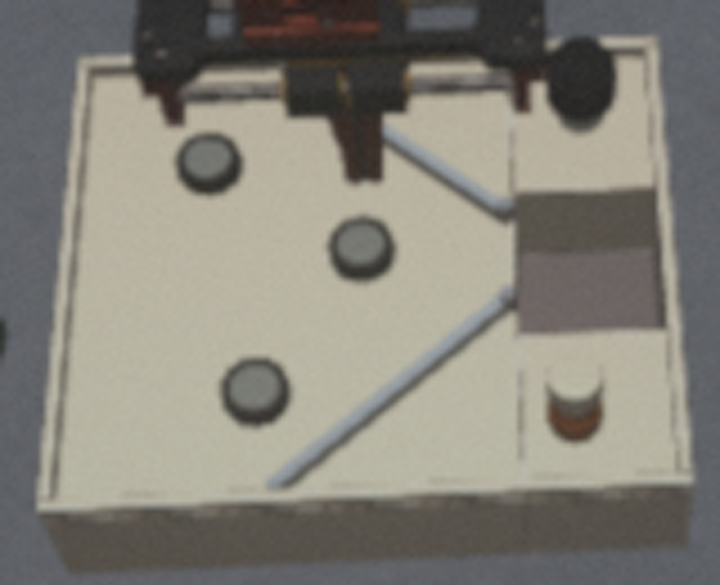

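View pics/2wrist.png

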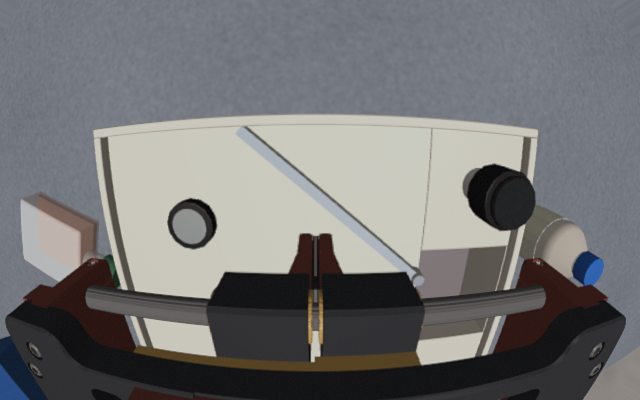

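```bash
python3 -c "
from h import *;cams()
t=np.load('t.npy')
for dx,dy in((0,0),(10,-9.7),(10,9.7),(10,0)):
  p=t2w(np.array([-47.9+dx,-15.7+dy,77])/1e3,t); print((proj('scene',p)-[180,135])*4.5)"
```

```text
[[364.55944214 159.5268638 ]]
[[344.25139401 177.4231384 ]]
[[384.64504146 175.83524914]]
[[364.45370006 176.62897825]]
```

{"api": "servo_tool", "payload": {"commands": [[0,0.008,-0.002,0,0,0,1],[0.002,0.004,0,0,0,0,1],[0.004,0,0,0,0,0,1],[0.004,0,0,0,0,0,1],[0.004,0,0,0,0,0,1],[0.004,0,0,0,0,0,1],[0.003,0,0,0,0,0,1],[0.001,0,0,0,0,0,1]]}}

```text
clock: 4.0
eef_pos: [0.5234, -0.1057, 0.0657]
ee_rot: [-1.571, -0.0, -0.149]
contact_force: [0.1, 0.8, 0.4]
opening: 0.0005
```

```bash
cat >> h.py <<'E'
def look(k):
    from station import manip
    tcp(); cams()
    s=manip.snapshot('scene')
    cv2.imwrite(f'pics/{k}.png',cv2.resize(s[135:265,180:340],None,fx=4.5,fy=4.5,interpolation=cv2.INTER_CUBIC))
    t=np.load('t.npy').copy(); 
    for r in manip.regions_of('scene','mount_a'):
        m=r['mask']; ys,xs=np.nonzero(m)
        if len(xs)<5: continue
        b=w2t(back('scene',[xs.mean(),ys.mean()],.066),t)[0]*1e3-[3,0]
        if abs(b[0])<125 and -160<b[1]<135: print(round(r['p'],2),b.round(1),len(xs),'zoomed',((xs.mean()-180)*4.5,(ys.mean()-135)*4.5))
E
python3 -c "
from h import *;look('3')"
```

```text
clock 4.0 tray mm [[-23.9 -18.9]] z 65.7 yaw-tray -0.0008 rp [-1.571e+00 -3.000e-04] F [0.1 0.8 0.4] open 0.0005
0.65 [  1.3 -19.8] 174 zoomed (np.float64(357.25862068965523), np.float64(263.37931034482756))
0.62 [ 66.4 -67.4] 180 zoomed (np.float64(252.29999999999998), np.float64(388.09999999999997))
0.41 [-54.7 -95.6] 94 zoomed (np.float64(202.5), np.float64(172.3404255319149))
```

View pics/3.png

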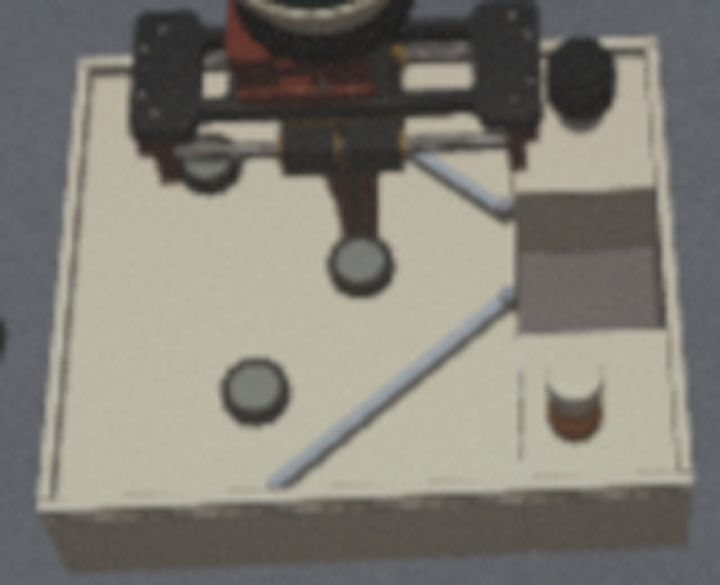

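{"api": "servo_tool", "payload": {"commands": [[-0.01,0,0,0,0,0,1],[-0.002,-0.02,-0.02,0,0,0,1],[0.019,0,-0.021,0,0,0,1],[0.019,0,0,0,0,0,1],[0,0.02,0,0,0,0,1],[0,0,0.007,0,0,0,1],[0,0,0.004,0,0,0,1],[0,0,0.004,0,0,0,1]]}}

```text
clock: 4.9
eef_pos: [0.5441, -0.1343, 0.066]
ee_rot: [-1.571, 0.001, -0.148]
contact_force: [0.8, 0.6, 0.4]
opening: 0.0005
```

{"api": "servo_tool", "payload": {"commands": [[0,0,0.004,0,0,0,1],[0,0,0.004,0,0,0,1],[0,0,0.004,0,0,0,1],[0,0,0.004,0,0,0,1],[0,0,0.004,0,0,0,1],[0,0,0.004,0,0,0,1],[0,0,0.004,0,0,0,1],[0,0,0.001,0,0,0,1]]}}

```text
clock: 5.7
eef_pos: [0.549, -0.106, 0.0656]
ee_rot: [-1.571, 0.0, -0.148]
contact_force: [0.3, -0.2, 0.5]
opening: 0.0005
```

```bash
python3 -c "
from h import *;look('4')"
```

```text
clock 5.7 tray mm [[  1.5 -15.4]] z 65.6 yaw-tray -0.0005 rp [-1.5708e+00  2.0000e-04] F [ 0.3 -0.2  0.5] open 0.0005
0.67 [-0.8  9. ] 175 zoomed (np.float64(418.0114285714285), np.float64(257.2714285714286))
0.63 [ 66.  -67.9] 182 zoomed (np.float64(251.30769230769226), np.float64(387.445054945055))
0.62 [-57.5 -88.7] 36 zoomed (np.float64(216.87500000000006), np.float64(167.125))
```

View pics/4.png

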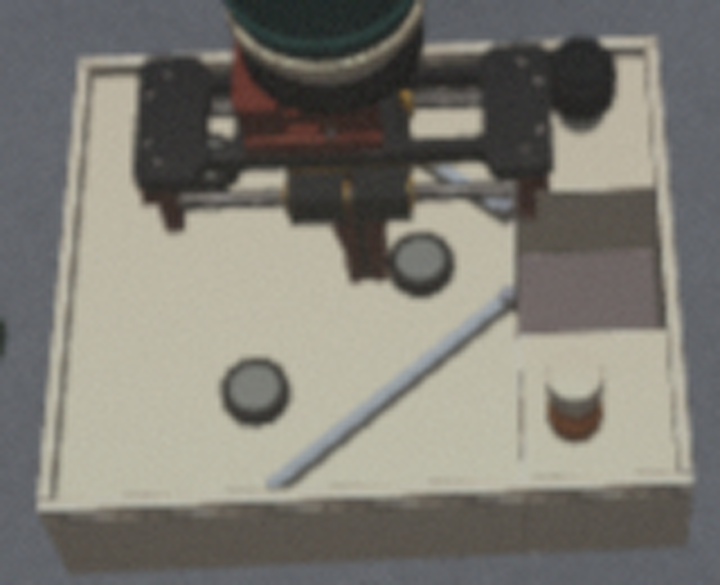

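{"api": "servo_tool", "payload": {"commands": [[0,0,0.004,0,0,0,1],[0,0,0.004,0,0,0,1],[0,0,0.004,0,0,0,1],[0,0,0.004,0,0,0,1],[0,0,0.004,0,0,0,1],[0,0,0.004,0,0,0,1],[0,0,0.004,0,0,0,1],[0,0,0.004,0,0,0,1]]}}

```text
clock: 6.6
eef_pos: [0.5538, -0.0745, 0.0657]
ee_rot: [-1.571, 0.0, -0.149]
contact_force: [0.6, -0.1, -0.2]
opening: 0.0002
```

```bash
python3 -c "
from h import *;look('5')"
```

```text
clock 6.6 tray mm [[ 1.6 16.4]] z 65.7 yaw-tray -0.0008 rp [-1.5709  0.    ] F [ 0.6 -0.1 -0.2] open 0.0002
0.73 [ 0.8 39.3] 150 zoomed (np.float64(481.8299999999999), np.float64(257.46000000000004))
0.61 [ 65.8 -67.6] 179 zoomed (np.float64(252.0), np.float64(387.0))
0.49 [ 49.4 -24.3] 11677 zoomed (np.float64(346.89038280380225), np.float64(351.87094287916415))
```

View pics/5.png

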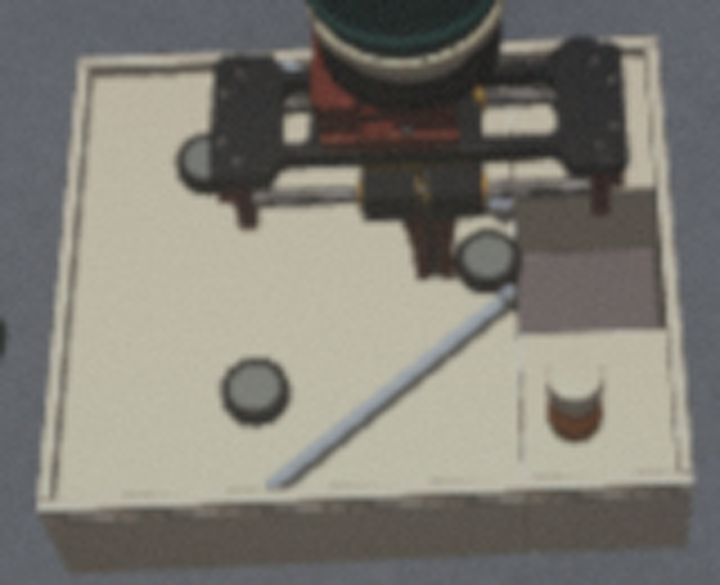

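{"api": "servo_tool", "payload": {"commands": [[0,0,0.003,0,0,0,1],[0,0,0.003,0,0,0,1],[0,0,0.003,0,0,0,1],[0,0,0.003,0,0,0,1],[0,0,0.002,0,0,0,1],[0,0,0.002,0,0,0,1],[0,0,0,0,0,0,1]]}}

```text
clock: 7.4
eef_pos: [0.5561, -0.0587, 0.0657]
ee_rot: [-1.571, 0.0, -0.149]
contact_force: [0.4, 0.4, -0.3]
opening: 0.0004
```

```bash
python3 -c "
from h import *;look('6')"
```

```text
clock 7.4 tray mm [[ 1.6 32.4]] z 65.7 yaw-tray -0.0006 rp [-1.5708e+00  1.0000e-04] F [ 0.4  0.4 -0.3] open 0.0004
0.7 [-62.5 -93.5] 142 zoomed (np.float64(207.53873239436626), np.float64(158.98943661971833))
0.58 [ 66.7 -67.9] 164 zoomed (np.float64(251.25914634146346), np.float64(388.7286585365853))
0.4 [ 9.1 61.3] 78 zoomed (np.float64(528.4615384615386), np.float64(270.4038461538462))
```

View pics/6.png

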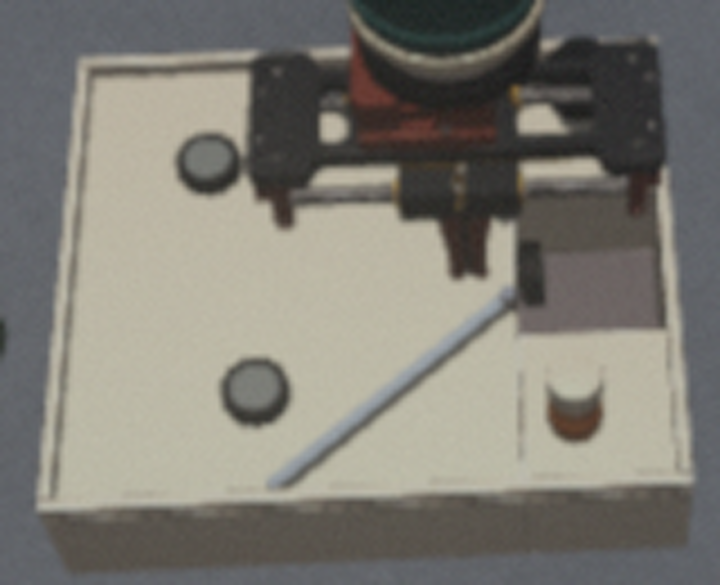

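{"api": "servo_tool", "payload": {"commands": [[0,0,-0.009,0,0,0,1],[0,-0.03,0,0,0,0,1],[-0.025,0,-0.029,0,0,0,1],[-0.025,0,-0.029,0,0,0,1],[-0.025,0,-0.029,0,0,0,1],[-0.025,0,-0.029,0,0,0,1],[0,0.015,0,0,0,0,1],[0,0,0,0,0,0,1]]}}

```text
clock: 8.3
eef_pos: [0.4369, -0.1685, 0.0799]
ee_rot: [-1.57, 0.002, -0.151]
contact_force: [-0.7, -0.8, 0.5]
opening: 0.0004
```

```bash
python3 -c "
from h import *;look('7')"
```

```text
clock 8.3 tray mm [[-100.2  -93.8]] z 79.9 yaw-tray -0.0034 rp [-1.5702  0.0021] F [-0.7 -0.8  0.5] open 0.0004
0.72 [-62.7 -94.4] 154 zoomed (np.float64(205.74350649350643), np.float64(158.78571428571425))
0.45 [ 67.1 -66.6] 158 zoomed (np.float64(254.10759493670886), np.float64(389.4208860759493))
```

View pics/7.png

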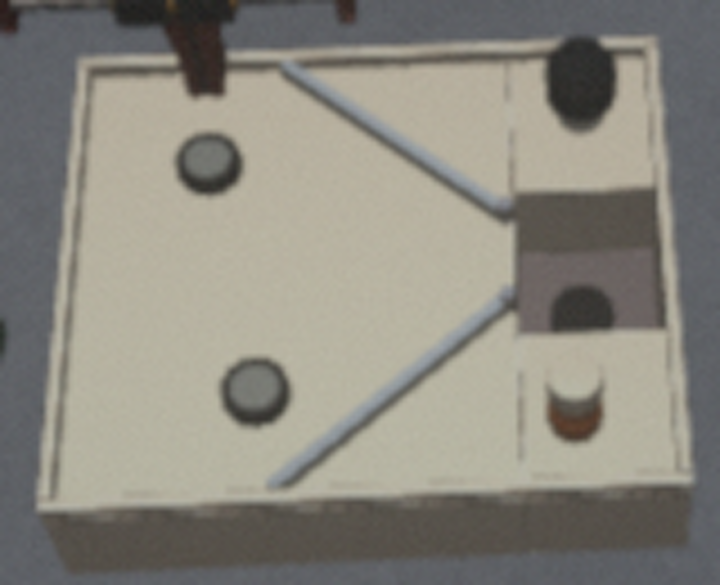

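{"api": "servo_tool", "payload": {"commands": [[0,0.014,0,0,0,0,1],[0.006,0,0,0,0,0,1],[0.004,0,0,0,0,0,1],[0.004,0,0,0,0,0,1],[0.004,0,0,0,0,0,1],[0.005,0,0,0,0,0,1],[0.005,0,0,0,0,0,1],[0.005,0,0,0,0,0,1]]}}

```text
clock: 9.2
eef_pos: [0.4718, -0.1728, 0.0668]
ee_rot: [-1.571, -0.0, -0.149]
contact_force: [-0.3, 0.6, 0.5]
opening: 0.0002
```

{"api": "servo_tool", "payload": {"commands": [[0.006,0,0,0,0,0,1],[0.006,0,0,0,0,0,1],[0.006,0,0,0,0,0,1],[0.006,0,0,0,0,0,1],[0.006,0,0,0,0,0,1],[0.005,0,0,0,0,0,1],[0.004,0,0,0,0,0,1],[0.002,0,0,0,0,0,1]]}}

```text
clock: 10.0
eef_pos: [0.5123, -0.1789, 0.0667]
ee_rot: [-1.571, -0.0, -0.149]
contact_force: [-1.3, -0.0, -0.7]
opening: 0.0005
```

```bash
python3 -c "
from h import *;look('8')"
```

```text
clock 10.0 tray mm [[-24.  -92.9]] z 66.7 yaw-tray -0.0007 rp [-1.5709e+00 -2.0000e-04] F [-1.3 -0.  -0.7] open 0.0005
0.59 [ -0.6 -92.4] 180 zoomed (np.float64(204.19999999999993), np.float64(266.275))
0.57 [30.4 83.9] 106 zoomed (np.float64(578.2924528301887), np.float64(307.10377358490564))
0.5 [ 66.6 -68. ] 181 zoomed (np.float64(250.95580110497232), np.float64(388.4668508287293))
```

View pics/8.png

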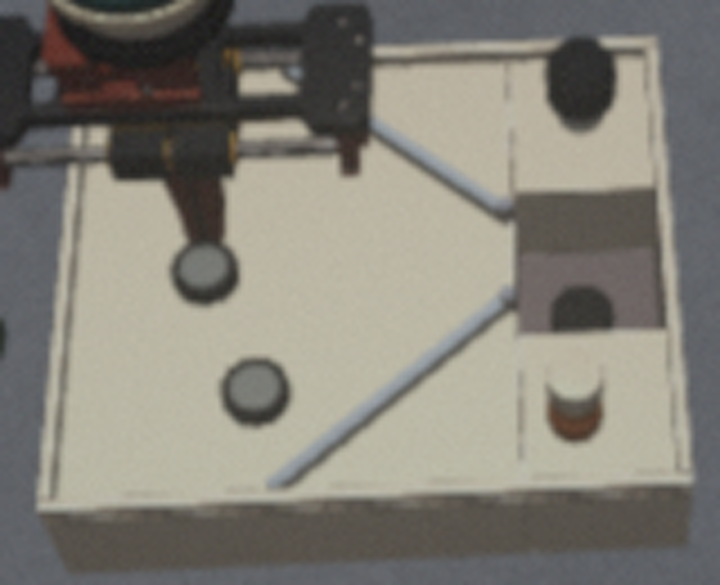

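{"api": "servo_tool", "payload": {"commands": [[-0.01,0,0,0,0,0,1],[-0.002,-0.02,-0.014,0,0,0,1],[0,0,-0.021,0,0,0,1],[0.018,0,0,0,0,0,1],[0.019,0,0,0,0,0,1],[0,0.019,0,0,0,0,1],[0,0.001,0.005,0,0,0,1],[0,0,0.004,0,0,0,1]]}}

```text
clock: 10.9
eef_pos: [0.5311, -0.2071, 0.0662]
ee_rot: [-1.57, 0.003, -0.149]
contact_force: [-0.5, -0.2, 0.4]
opening: 0.0006
```

{"api": "servo_tool", "payload": {"commands": [[0,0,0.004,0,0,0,1],[0,0,0.005,0,0,0,1],[0,0,0.006,0,0,0,1],[0,0,0.006,0,0,0,1],[0,0,0.006,0,0,0,1],[0,0,0.006,0,0,0,1],[0,0,0.006,0,0,0,1],[0,0,0.006,0,0,0,1]]}}

```text
clock: 11.7
eef_pos: [0.5398, -0.1635, 0.0669]
ee_rot: [-1.571, -0.001, -0.149]
contact_force: [-1.2, -1.4, 2.4]
opening: 0.0004
```

```bash
python3 -c "
from h import *;look('9')"
```

```text
clock 11.7 tray mm [[  0.8 -73.6]] z 66.9 yaw-tray -0.0007 rp [-1.5713e+00 -6.0000e-04] F [-1.2 -1.4  2.4] open 0.0004
0.26 [45.3 -8. ] 12356 zoomed (np.float64(382.0571382324378), np.float64(342.75789090320495))
```

View pics/9.png

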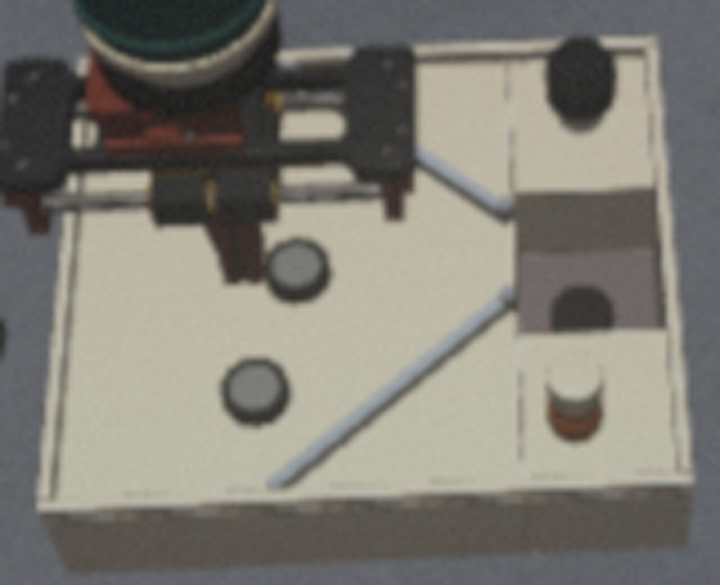

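{"api": "servo_tool", "payload": {"commands": [[0,0,0.006,0,0,0,1],[0,0,0.006,0,0,0,1],[0,0,0.006,0,0,0,1],[0,0,0.006,0,0,0,1],[0,0,0.006,0,0,0,1],[0,0,0.006,0,0,0,1],[0,0,0.006,0,0,0,1],[0,0,0.006,0,0,0,1]]}}

```text
clock: 12.6
eef_pos: [0.5466, -0.1157, 0.0667]
ee_rot: [-1.571, 0.0, -0.149]
contact_force: [-0.7, 0.5, -0.4]
opening: 0.0008
```

{"api": "servo_tool", "payload": {"commands": [[0,0,0.006,0,0,0,1],[0,0,0.005,0,0,0,1],[0,0,0.004,0,0,0,1],[0,0,0.003,0,0,0,1]]}}

```text
clock: 13.0
eef_pos: [0.5493, -0.0981, 0.0667]
ee_rot: [-1.571, 0.0, -0.149]
contact_force: [0.5, -0.8, 0.7]
opening: 0.0003
```

```bash
python3 -c "
from h import *;look('10')"
```

```text
clock 13.0 tray mm [[ 0.6 -7.5]] z 66.7 yaw-tray -0.0006 rp [-1.5709  0.    ] F [ 0.5 -0.8  0.7] open 0.0003
0.77 [ 66.3 -67.8] 202 zoomed (np.float64(251.62128712871288), np.float64(387.8242574257426))
0.53 [ 0.6 15.9] 142 zoomed (np.float64(432.57042253521126), np.float64(259.161971830986))
0.46 [30.5 83.5] 119 zoomed (np.float64(577.3613445378151), np.float64(307.21008403361344))
```

View pics/10.png

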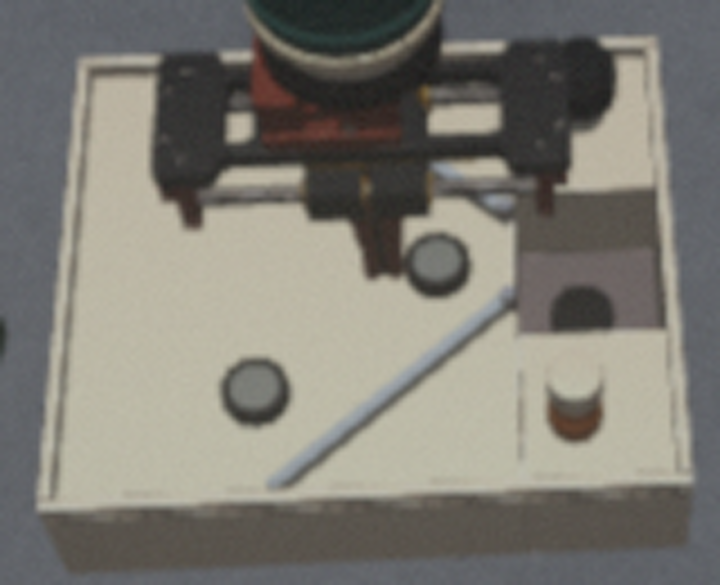

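{"api": "servo_tool", "payload": {"commands": [[0.003,0,-0.005,0,0,0,1],[0,0,0,0,-0.1,0,1],[0,0,0.004,0,0,0,1],[0,0,0.004,0,0,0,1],[0,0,0.004,0,0,0,1],[0,0,0.004,0,0,0,1],[0,0,0.004,0,0,0,1],[0,0,0.003,0,0,0,1]]}}

```text
clock: 13.9
eef_pos: [0.5525, -0.0803, 0.0667]
ee_rot: [-1.571, 0.0, -0.049]
contact_force: [-0.0, -0.1, 0.6]
opening: 0.0009
```

```bash
python3 -c "
from h import *;look('11')"
```

```text
clock 13.9 tray mm [[ 1.2 10.5]] z 66.7 yaw-tray 0.0991 rp [-1.5708e+00  1.0000e-04] F [-0.  -0.1  0.6] open 0.0009
0.65 [-1.4 34.7] 161 zoomed (np.float64(472.02484472049696), np.float64(254.06832298136652))
0.52 [ 65.6 -67.4] 183 zoomed (np.float64(252.54098360655738), np.float64(386.483606557377))
```

View pics/11.png

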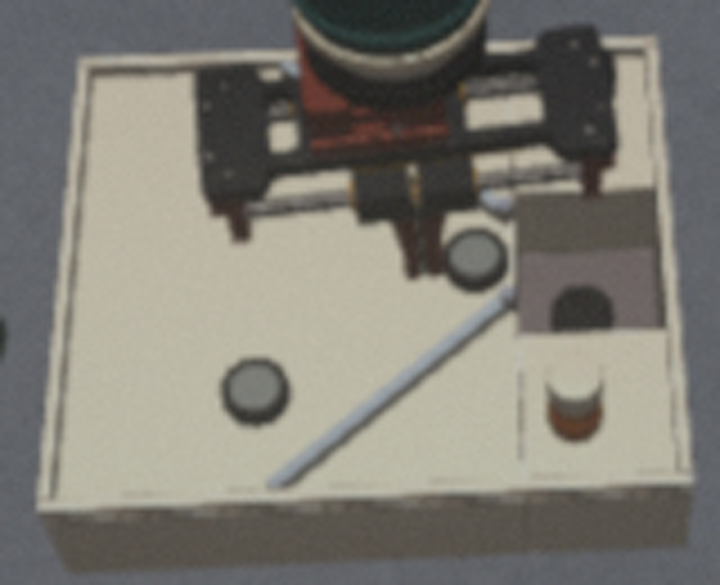

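{"api": "servo_tool", "payload": {"commands": [[0,0,0.004,0,0,0,1],[0,0,0.004,0,0,0,1],[0,0,0.003,0,0,0,1],[0,0,0.003,0,0,0,1],[0,0,0.003,0,0,0,1],[0,0,0.003,0,0,0,1],[0,0,0.002,0,0,0,1],[0,0,0,0,0,0,1]]}}

```text
clock: 14.8
eef_pos: [0.5536, -0.0585, 0.0667]
ee_rot: [-1.571, 0.0, -0.049]
contact_force: [-0.1, -0.2, 0.7]
opening: 0.0002
```

```bash
python3 -c "
from h import *;look('12')"
```

```text
clock 14.8 tray mm [[-1.  32.2]] z 66.7 yaw-tray 0.0995 rp [-1.5708e+00  1.0000e-04] F [-0.1 -0.2  0.7] open 0.0002
0.5 [ 8.4 61.5] 80 zoomed (np.float64(528.975), np.float64(269.26875))
0.5 [ 66.3 -67.3] 181 zoomed (np.float64(252.67127071823202), np.float64(387.84530386740323))
```

View pics/12.png

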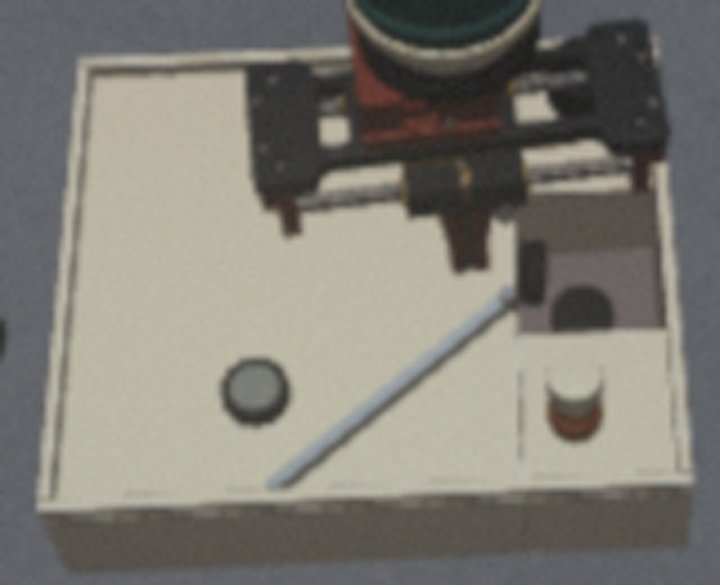

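{"api": "servo_tool", "payload": {"commands": [[0,0,-0.009,0,0,0,1],[0,-0.03,0,0,0.1,0,1],[0.026,0,-0.024,0,0,0,1],[0.026,0,-0.024,0,0,0,1],[0.026,0,-0.024,0,0,0,1],[0.023,0,-0.023,0,0,0,1],[0,0.01,0,0,0,0,1],[0,0,0,0,0,0,1]]}}

```text
clock: 15.7
eef_pos: [0.6377, -0.1774, 0.085]
ee_rot: [-1.57, 0.003, -0.15]
contact_force: [-0.8, 0.4, -0.5]
opening: 0.0004
```

```bash
python3 -c "
from h import *;look('13')"
```

```text
clock 15.7 tray mm [[ 99.7 -73. ]] z 85.0 yaw-tray -0.0024 rp [-1.5702  0.0029] F [-0.8  0.4 -0.5] open 0.0004
0.56 [24.3 67.8] 122 zoomed (np.float64(543.5778688524589), np.float64(297.36885245901635))
```

View pics/13.png

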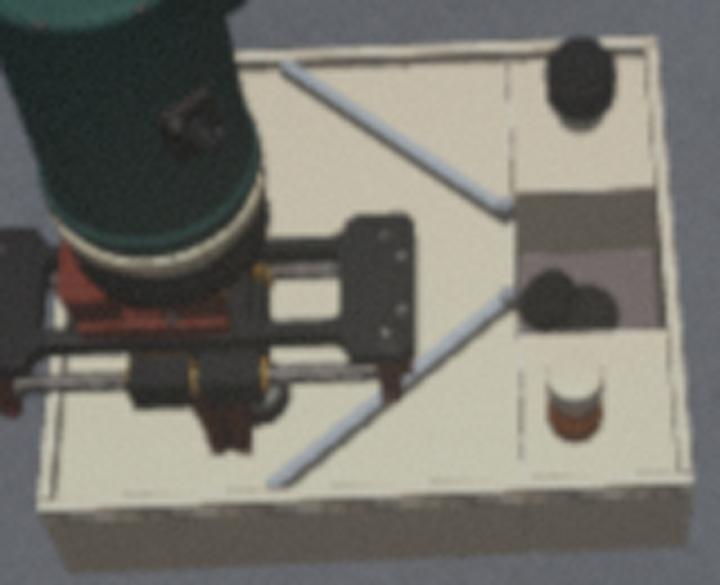

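{"api": "servo_tool", "payload": {"commands": [[0,0.018,0.003,0,0,0,1],[-0.003,0,0,0,0,0,1],[-0.004,0,0,0,0,0,1],[-0.004,0,0,0,0,0,1],[-0.005,0,0,0,0,0,1],[-0.005,0,0,0,0,0,1],[-0.006,0,0,0,0,0,1],[-0.006,0,0,0,0,0,1]]}}

```text
clock: 16.6
eef_pos: [0.6064, -0.1689, 0.0689]
ee_rot: [-1.571, -0.0, -0.149]
contact_force: [0.1, 0.1, -0.3]
opening: 0.0007
```

{"api": "servo_tool", "payload": {"commands": [[-0.006,0,0,0,0,0,1],[-0.006,0,0,0,0,0,1],[-0.006,0,0,0,0,0,1],[-0.006,0,0,0,0,0,1],[-0.006,0,0,0,0,0,1],[-0.005,0,0,0,0,0,1],[-0.004,0,0,0,0,0,1],[-0.002,0,0,0,0,0,1]]}}

```text
clock: 17.4
eef_pos: [0.5658, -0.1627, 0.0687]
ee_rot: [-1.571, 0.0, -0.149]
contact_force: [0.1, 0.3, -0.2]
opening: 0.0004
```

```bash
python3 -c "
from h import *;look('14')"
```

```text
clock 17.4 tray mm [[ 26.4 -69.1]] z 68.7 yaw-tray -0.0009 rp [-1.5708e+00  2.0000e-04] F [ 0.1  0.3 -0.2] open 0.0004
0.47 [30.8 89.8] 102 zoomed (np.float64(590.779411764706), np.float64(307.2352941176471))
```

View pics/14.png

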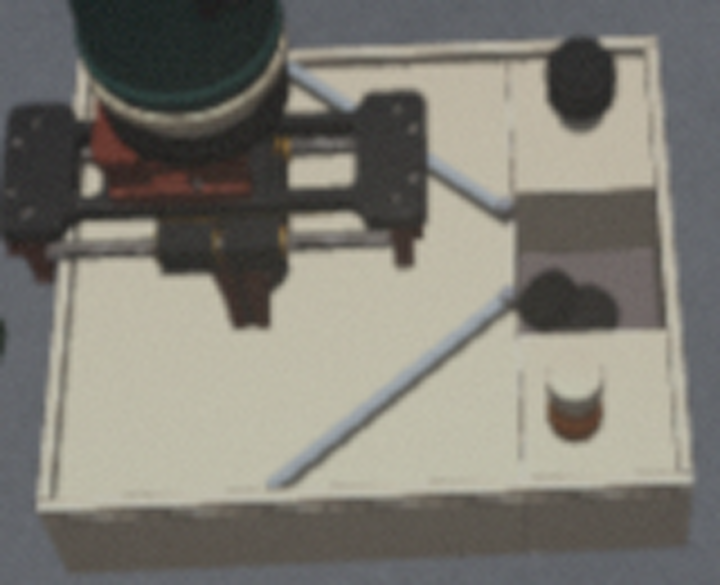

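{"api": "servo_tool", "payload": {"commands": [[0.01,0,0,0,0,0,1],[0.002,-0.02,-0.014,0,0,0,1],[0,0,-0.021,0,0,0,1],[-0.018,0,0,0,0,0,1],[-0.019,0,0,0,0,0,1],[0,0,0,0,0,0,1]]}}

```text
clock: 18.1
eef_pos: [0.5346, -0.1933, 0.0883]
ee_rot: [-1.57, 0.003, -0.149]
contact_force: [0.9, -0.2, 0.7]
opening: 0.001
```

```bash
python3 -c "
from h import *;look('15')"
```

```text
clock 18.1 tray mm [[   0.2 -103.9]] z 88.3 yaw-tray -0.0014 rp [-1.5702  0.0025] F [ 0.9 -0.2  0.7] open 0.001
0.74 [ -3.1 -69.6] 121 zoomed (np.float64(252.4834710743802), np.float64(259.92148760330576))
0.67 [31.6 88.8] 91 zoomed (np.float64(588.7087912087912), np.float64(308.81868131868134))
```

View pics/15.png

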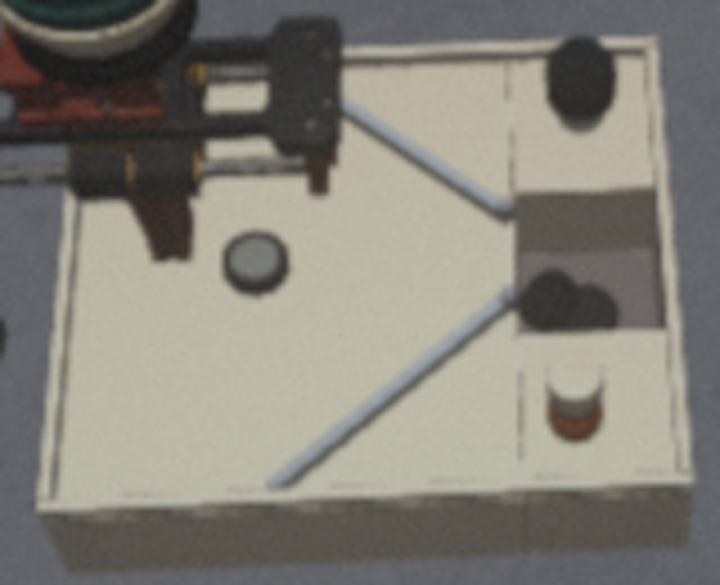

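{"api": "servo_tool", "payload": {"commands": [[0,0.022,0,0,0,0,1],[0,0,0.004,0,0,0,1],[0,0,0.004,0,0,0,1],[0,0,0.004,0,0,0,1],[0,0,0.005,0,0,0,1],[0,0,0.006,0,0,0,1],[0,0,0.006,0,0,0,1],[0,0,0.006,0,0,0,1]]}}

```text
clock: 19.0
eef_pos: [0.5418, -0.1587, 0.067]
ee_rot: [-1.571, -0.001, -0.149]
contact_force: [-0.1, -0.1, 1.5]
opening: 0.0002
```

{"api": "servo_tool", "payload": {"commands": [[0,0,0.006,0,0,0,1],[0,0,0.006,0,0,0,1],[0,0,0.006,0,0,0,1],[0,0,0.006,0,0,0,1],[0,0,0.006,0,0,0,1],[0,0,0.006,0,0,0,1],[0,0,0.005,0,0,0,1],[0,0,0.003,0,0,0,1]]}}

```text
clock: 19.8
eef_pos: [0.5483, -0.1153, 0.0668]
ee_rot: [-1.571, -0.0, -0.148]
contact_force: [0.2, -2.8, 4.7]
opening: 0.0004
```

```bash
python3 -c "
from h import *;look('16')"
```

```text
clock 19.8 tray mm [[  2.1 -24.7]] z 66.8 yaw-tray -0.0004 rp [-1.5712e+00 -3.0000e-04] F [ 0.2 -2.8  4.7] open 0.0004
0.76 [-3.5 -1.2] 174 zoomed (np.float64(396.543103448276), np.float64(253.24137931034485))
0.41 [23.9 67.9] 151 zoomed (np.float64(543.6655629139073), np.float64(296.612582781457))
```

View pics/16.png

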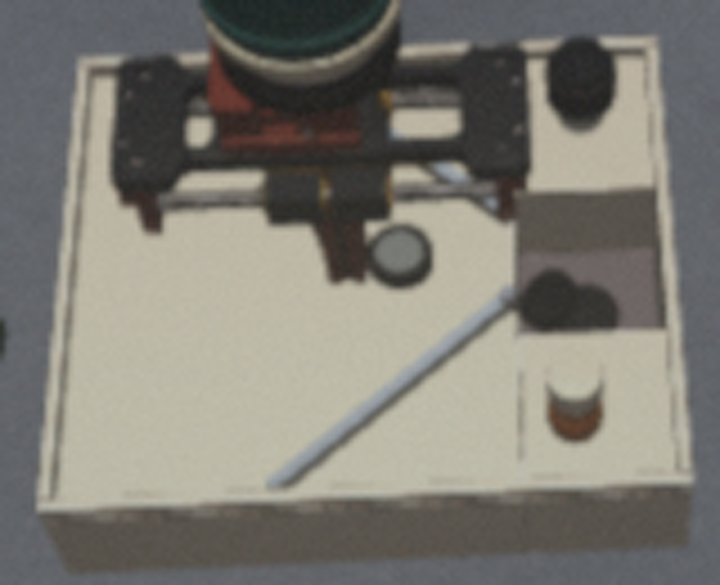

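{"api": "servo_tool", "payload": {"commands": [[0,0,-0.005,0,0,0,1],[-0.002,0.002,0,0,0,0,1],[0,0,0.004,0,0,0,1],[0,0,0.004,0,0,0,1],[0,0,0.006,0,0,0,1],[0,0,0.006,0,0,0,1],[0,0,0.006,0,0,0,1],[0,0,0.006,0,0,0,1]]}}

```text
clock: 20.7
eef_pos: [0.5502, -0.0879, 0.0647]
ee_rot: [-1.571, 0.0, -0.149]
contact_force: [0.0, 0.3, 0.8]
opening: 0.0006
```

{"api": "servo_tool", "payload": {"commands": [[0,0,0.006,0,0,0,1],[0,0,0.004,0,0,0,1],[0,0,0.002,0,0,0,1]]}}

```text
clock: 21.0
eef_pos: [0.5519, -0.0763, 0.0647]
ee_rot: [-1.571, 0.0, -0.148]
contact_force: [-0.6, -0.5, -0.5]
opening: 0.0004
```

```bash
python3 -c "
from h import *;look('17')"
```

```text
clock 21.0 tray mm [[-0.  14.4]] z 64.7 yaw-tray -0.0003 rp [-1.5709  0.    ] F [-0.6 -0.5 -0.5] open 0.0004
0.65 [-3.9 39.1] 171 zoomed (np.float64(481.0000000000001), np.float64(249.21052631578954))
0.6 [23.9 68.4] 173 zoomed (np.float64(544.7080924855491), np.float64(296.5057803468208))
0.51 [ 48.9 -26.6] 11946 zoomed (np.float64(342.0282521346058), np.float64(351.16612255148164))
0.4 [29.9 88.9] 93 zoomed (np.float64(588.774193548387), np.float64(305.8064516129033))
```

View pics/17.png

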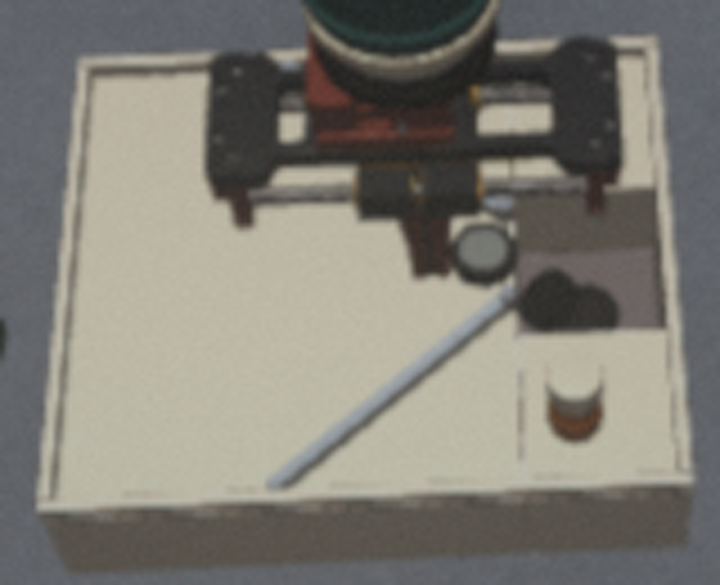

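{"api": "servo_tool", "payload": {"commands": [[0,0,0.003,0,0,0,1],[0,0,0.003,0,0,0,1],[0,0,0.003,0,0,0,1],[0,0,0.003,0,0,0,1],[0,0,0.003,0,0,0,1],[0,0,0.002,0,0,0,1],[0,0,0.001,0,0,0,1],[0,0,0,0,0,0,1]]}}

```text
clock: 21.9
eef_pos: [0.5545, -0.0588, 0.0647]
ee_rot: [-1.571, 0.0, -0.149]
contact_force: [0.7, -0.0, -0.1]
opening: 0.0007
```

```bash
python3 -c "
from h import *;look('18')"
```

```text
clock 21.9 tray mm [[-0.  32.1]] z 64.7 yaw-tray -0.0007 rp [-1.5708e+00  1.0000e-04] F [ 0.7 -0.  -0.1] open 0.0007
0.66 [24.8 71. ] 122 zoomed (np.float64(550.2909836065575), np.float64(298.06967213114757))
0.41 [31.1 88.9] 94 zoomed (np.float64(588.877659574468), np.float64(308.0106382978724))
0.41 [ 3.5 60.4] 112 zoomed (np.float64(526.2991071428572), np.float64(260.5580357142858))
```

View pics/18.png

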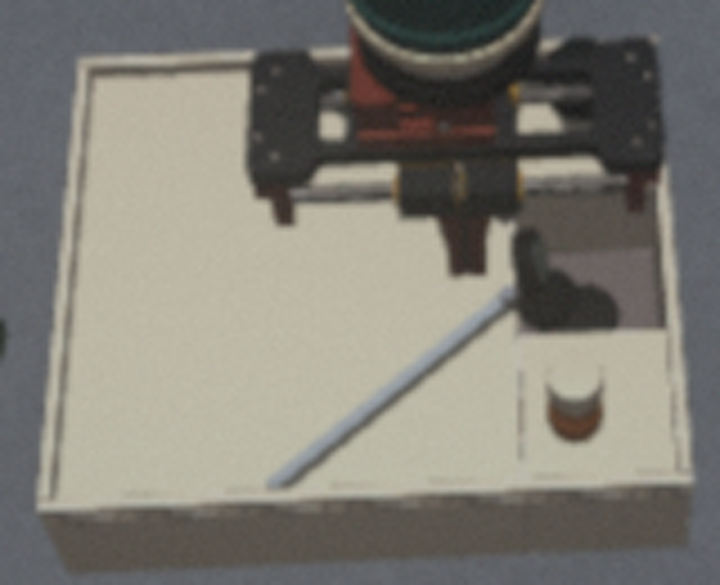

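Third went over the edge; retract, lift clear and wait.

{"api": "servo_tool", "payload": {"commands": [[0,0,-0.01,0,0,0,1],[0,-0.03,0,0,0,0,1],[0,-0.04,-0.02,0,0,0,1],[-0.04,-0.03,0,0,0,0,1],[-0.04,-0.02,0,0,0,0,1],[-0.04,0,0,0,0,0,1],[-0.03,0,0,0,0,0,1],[0,0,0,0,0,0,1]]}}

```text
clock: 22.8
eef_pos: [0.3968, -0.0656, 0.1844]
ee_rot: [-1.571, 0.004, -0.149]
contact_force: [0.4, -0.4, -0.3]
opening: 0.0005
```

```bash
python3 -c "
from h import *;look('19')
from station import manip
a=manip.snapshot('top')[145:295,270:450]; cv2.imwrite('pics/19t.png',cv2.resize(a,None,fx=4,fy=4,interpolation=cv2.INTER_CUBIC))"
```

```text
clock 22.8 tray mm [[-155.     2.1]] z 184.4 yaw-tray -0.0015 rp [-1.5706  0.0037] F [ 0.4 -0.4 -0.3] open 0.0005
0.66 [31.3 90.7] 91 zoomed (np.float64(592.9120879120878), np.float64(308.1263736263736))
0.54 [16.  72.3] 157 zoomed (np.float64(552.2675159235667), np.float64(281.8375796178344))
0.47 [35.4 66.5] 21 zoomed (np.float64(541.7142857142858), np.float64(317.7857142857143))
```

View pics/19.png

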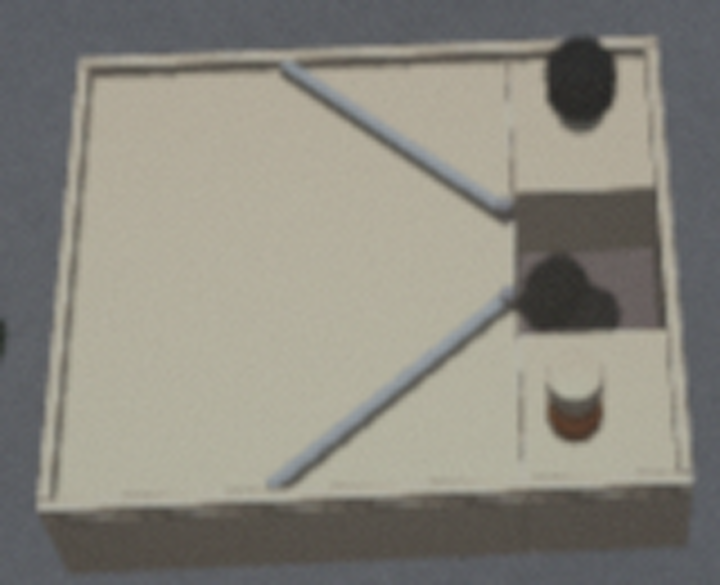

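View pics/19t.png

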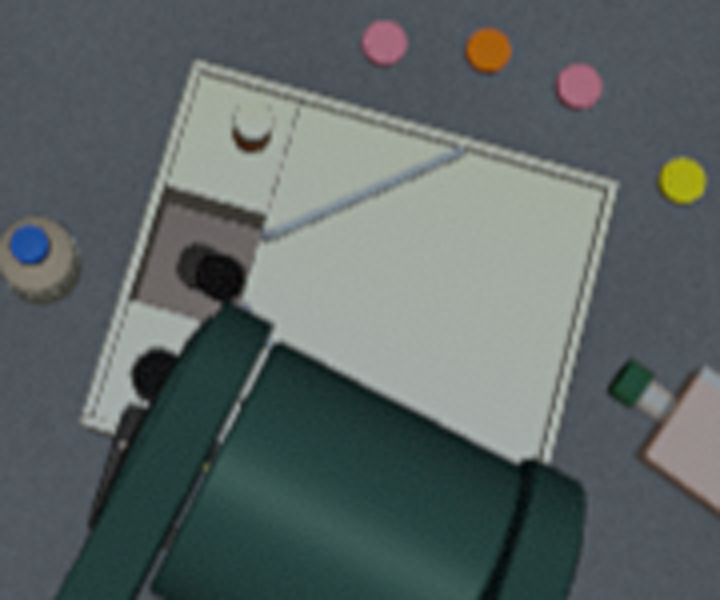

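{"api": "servo_tool", "payload": {"commands": [[0,-0.02,-0.02,0,0,0,1],[0,0,-0.03,0,0,0,1],[0,0,0,0,0,0,1],[0,0,0,0,0,0,1],[0,0,0,0,0,0,1],[0,0,0,0,0,0,1],[0,0,0,0,0,0,1],[0,0,0,0,0,0,1]]}}

```text
clock: 23.75
eef_pos: [0.3943, -0.1153, 0.2046]
ee_rot: [-1.571, 0.0, -0.148]
contact_force: [-0.4, 0.2, 0.6]
opening: 0.0003
```

```bash
python3 -c "
from h import *;look('20')
a=cv2.imread('pics/19.png').astype(int);b=cv2.imread('pics/20.png').astype(int)
print(abs(a-b)[180:340,510:670].max(), abs(a-b)[180:340,510:670].mean(), abs(a-b)[300:480,60:200].mean(),abs(a-b)[300:480,60:200].max())"
```

```text
clock 23.75 tray mm [[-150.1  -47.5]] z 204.6 yaw-tray 0.0 rp [-1.5708e+00  2.0000e-04] F [-0.4  0.2  0.6] open 0.0003
0.64 [32.1 89.8] 80 zoomed (np.float64(591.01875), np.float64(309.7125))
0.47 [16.3 72.6] 137 zoomed (np.float64(552.8759124087592), np.float64(282.3832116788321))
0.4 [34.5 64.5] 24 zoomed (np.float64(537.1875), np.float64(316.31249999999994))
8 1.3962630208333333 1.1702777777777778 7
```

View pics/20.png

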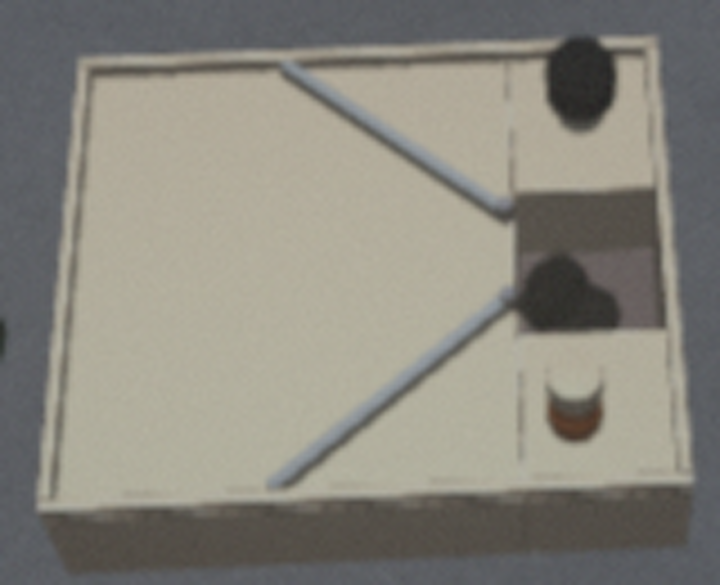

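The slot looks the same in both pictures apart from image noise, so the mounts are still. I'm handing the job in.

```bash
python3 -c "
from station import manip
print(manip.sign_off())"
```

```text
the job is handed in; nothing more can be done
None
```

All three mounts are in the slot. I pushed them one at a time along the tray with the closed fingertip: the middle one first, then the one on the −x side, then the one on the +x side. Each was brought onto the gate line, pushed through, and seen over the slot's edge before I started on the next. I handed the job in at about 24 s of the 61 s allowed.

- **Final state:** Two pictures 0.9 s apart show the mounts at rest, with only image noise between them. They lie on top of each other in the slot, and the later ones may be slightly tilted against the first. The tray floor is empty and the hand is clear, about 20 cm above the bench and beside the tray.
- **Left alone:** The eyepiece, vial, flask and bottle look unmoved in the last pictures that show them. The eyepiece was partly hidden in the last top view, but the scene view shows it in place.
- **Forces:** The readings at the end of each move were about 5 N at most. That peak came while pushing the third mount, with the fingertip riding a bit high on it. I backed off and lowered it 2 mm, and the force went away.
- **Disagreements:** The cameras differed by about 3 mm on where the tray is, so I steered by how each mount lined up with the gate. The second mount drifted about 2 mm sideways, and I corrected it with a slightly turned push before the gate.

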